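Clear the lantern and square up the notebooks

TASK

The lantern is standing on the yellow notebook on the little pale-blue stand: first lift it off by its handle and stand it upright, wholly on the round cork mat. Then pile the notebooks on the stand: the blue one on the yellow one, and the white one on top, lying flat with their edges flush, leaving the yellow one where it lies. Set everything down gently rather than dropping it, and leave the cup, the headphones and the potted plant alone.

Things in the scene. Friction and masses are not known exactly. Their poses are not given: they have to be found in the camera images.
- stand: fixed low pale-blue stand, 110 mm (x) by 210 mm (y), 30 mm high, on the table; origin at the centre of its underside
- yellow_book: mustard-yellow slim hardcover notebook, 150 mm long, 62 mm wide, 20 mm thick, about 0.15 kg, lying flat; origin at the centre of its underside; z up, y along its 150 mm length, x across its 62 mm width. It starts on the stand's top, under the lantern
- blue_book: dark blue slim hardcover notebook, 150 mm long, 62 mm wide, 20 mm thick, about 0.15 kg, lying flat; origin at the centre of its underside; z up, y along its 150 mm length, x across its 62 mm width. It starts on the table
- white_book: white slim hardcover notebook, 150 mm long, 62 mm wide, 20 mm thick, about 0.15 kg, lying flat; origin at the centre of its underside; z up, y along its 150 mm length, x across its 62 mm width. It starts on the table
- lantern: small dark-green battery lantern, round, base 62 mm across, 115 mm high without its handle, 156 mm with it, about 0.3 kg, standing on the yellow notebook; origin at the centre of its underside, z up, y along the handle bar
- lantern_handle (a point): middle of the lantern's rigid wooden handle bar, 150 mm above the lantern's underside. The level bar is 12 mm wide (x), 12 mm high, 74 mm long (y), with 62 mm free between its two uprights and 29 mm of air between it and the lantern's top
- mat: round cork mat fixed on the table, 110 mm across, 6 mm thick; origin at the centre of its underside
- cup: beige cup without handle, 76 mm across, 90 mm high; a bystander; origin at the centre of its underside
- headphones: black headphones lying flat, about 190 by 212 mm, 42 mm high; a bystander; origin on the underside midway between the ear pads, headband towards +x
- plant: terracotta pot 108 mm across and 85 mm high, with leaves up to about 210 mm; a bystander; origin at the centre of its underside
Mind the look-alikes: they are no part of the job. Several things have the shape of the white_book; the one meant has the colours described above.

How it is judged (in metres and radians):
On the way, in this order (a step that is already met when the one before it is completed fails the run):
1. the lantern stands upright on the cork mat, let go (horizontal distance between lantern and mat below 0.025 m and z of lantern in the frame of mat between 0.003 and 0.01 m and angle between lantern's own z axis and vertical below 0.06 rad and contact force between the fingers and lantern below 0.05 N and linear speed of lantern below 0.02 m/s), for 0.2 s.
2. the blue notebook lies squarely on the yellow one, let go (horizontal distance between blue_book and yellow_book below 0.008 m and angle between the y axis of blue_book and the y axis of yellow_book, either way round below 0.1 rad and z of blue_book in the frame of yellow_book between 0.016 and 0.024 m and angle between blue_book's own z axis and vertical below 0.06 rad and contact force between the fingers and blue_book below 0.05 N and linear speed of blue_book below 0.02 m/s), for 0.2 s.
At the end, for the whole second after the job is handed in: Lantern upright on the mat, centres within 25 mm. Blue notebook flat on yellow, white flat on blue, each centred within 8 mm and aligned within 0.1 rad (either way round) with the one below. Yellow flat on the stand within 25 mm of its start. All tilts under 0.06 rad, all released and at rest (horizontal distance between lantern and mat below 0.025 m and z of lantern in the frame of mat between 0.003 and 0.01 m and angle between each of lantern, blue_book, white_book, yellow_book's own z axis and vertical below 0.06 rad and horizontal distance between blue_book and yellow_book below 0.008 m and angle between the y axis of blue_book and the y axis of yellow_book, either way round below 0.1 rad and z of blue_book in the frame of yellow_book between 0.016 and 0.024 m and horizontal distance between white_book and blue_book below 0.008 m and angle between the y axis of white_book and the y axis of blue_book, either way round below 0.1 rad and z of white_book in the frame of blue_book between 0.016 and 0.024 m and distance of yellow_book from where it was at the start of the episode below 0.025 m and linear speed of each of lantern, yellow_book, blue_book, white_book below 0.02 m/s); the robot touches nothing.
It fails at once if the lantern or a notebook is dropped or knocked over: it moves faster than 0.45 m/s (a fall of about 10 mm) out of the fingers ((linear speed of lantern above 0.45 m/s and contact force between the fingers and lantern below 0.05 N) or (linear speed of yellow_book above 0.45 m/s and contact force between the fingers and yellow_book below 0.05 N) or (linear speed of blue_book above 0.45 m/s and contact force between the fingers and blue_book below 0.05 N) or (linear speed of white_book above 0.45 m/s and contact force between the fingers and white_book below 0.05 N)).
It fails at once if the lantern tips more than 0.6 rad (angle between lantern's own z axis and vertical above 0.6 rad).
It fails at once if a bystander is moved more than 20 mm or tipped (distance of any of cup, headphones, plant from where it was at the start of the episode above 0.02 m or angle between any of cup, headphones, plant's own z axis and vertical above 0.25 rad).
It also fails if it takes over 69 s, if anything falls off the work surface, if the arm or the gripper's body presses on something with over 40 N, if the wrist force passes 120 N, or if a joint passes its speed limit or range.

ROBOT

A 6-joint arm with a two-finger parallel gripper is mounted at the origin on the work surface. World frame = base frame: x ahead of the robot, y to its left, z up, the work surface at z = 0. Lengths are in mm, angles in rad, forces in N, time in s.
With the tool pointing down it reaches from about 350 to 975 mm from the base axis. Payload 7.1 kg.
Tool frame: the origin (TCP) lies midway between the tips of the shut fingers; the grasp point (between the pads) lies 19 mm behind it; z points along the fingers, y is the line along which they close (so a half turn about z gives the same grasp; the last joint's range is limited). The gripper opens to 88 mm and grips with 3 to 60 N. Pads are 20 mm wide; open, the fingers measure 115 mm over their backs; the gripper's body (75 mm by 178 mm) begins 61 mm behind the grasp point.
Start: joints at [1.281, 0.423, 1.63, -0, 1.089, -0.019], TCP at [167.157, 602.215, 222.675] pointing down, gripper open.
Joint ranges: [-3, 3], [-0.9, 2.11], [0.09, 2.58], [-1.31, 4.45], [0.11, 2.69], [-2.54, 2.54]. Speed limits (rad/s): [2.39, 2.39, 3.01, 3.14, 3.14, 3.14].

INTERFACE

Orientations are given as a rotation vector (axis times angle).
In Python, from workcell import ctrl gives the robot as it stands.
- The arm moves only by the shell command python3 -m pendant 'ROWS'. ROWS is a JSON object of lists of equal length, an entry for each row: "grip": the opening, from -1 (shut) to 1 (fully open); "linear": the shift along the tool's x, y, z in mm, a list of three; "angular": the turn, a rotation vector about the tool's x, y, z in rad, a list of three. In form: {"grip": [grip, ...], "linear": [[tx, ty, tz], ...], "angular": [[ax, ay, az], ...]}. A call has 1 to 12 rows; each row shifts and turns the commanded pose from where the row before left it, along the tool's axes as they then stand; what a row does not reach is not made up. A row lasts 1/12 s, in which the tool goes at most 41.7 mm and 7.16 degrees, less where a joint would pass 70% of its speed; a pose out of reach is approached as far as the arm can. A call with a gripper value outside its range is refused whole. The fingers move at their own pace and stop on an object; the grip force is fixed at half the most. Time passes only in rows, so rows that do not move let the fingers close. It gives the time, the measured TCP pose, the force, the opening and the grip force at its end, in the units of the state.
- ctrl.get_obs(): the state, without advancing time (a new reading comes with each control period).
- ctrl.get_image(name): name is "scene" or "top" or "wrist"; returns the picture (480x640x3 uint8, red, green, blue); there is no depth.
- ctrl.camera_params(name): a dict with "vfov" (degrees; the focal length in pixels is half the picture's height over the tangent of half this angle, whatever the lens; pixels are square), "cx", "cy" (the principal point, pixels), "R" (3x3) and "t" (3): a world point X has camera coordinates R X + t; the wrist camera has in their place "T_tool_cam" (4x4, takes a point from camera to tool coordinates, whose origin is the TCP and whose axes are the flange's). Camera axes: x right, y down, z forward; pixel columns grow to the right and rows downward; lengths in mm; the calibration is good to about 2 mm. The wrist camera is an equidistant fisheye: a pixel r from the principal point sees the ray r / f radians off the axis. A picture is of the moment at which its call begins: read the wrist's pose just before it. camera_params takes no time and is no camera call.
- ctrl.close_job(): hands the job in; it is judged then, once.
The state is a dict: "t": time; "qpos": joint angles; "qvel": joint speeds; "joint_torque": joint torques, N m; "ee_pos": TCP position; "orientation": TCP orientation; "ft_force": force on the tool from outside, world axes, zero at the start; "moment": the same for the moment, N m; "width": finger opening in mm; "grasp_force": force on a finger pad.
Only numpy, scipy, OpenCV 4.12 (cv2) and the standard library are available. Lean on these libraries where they do the work, as an engineer would, in place of code of your own. Each camera call takes 0.05 s, during which the arm holds its last target. There are 200 camera calls.

## Working session

There is one attempt and no reset: what is moved stays moved. The work goes in short steps, Python scripts to look and compute and a shell command to move; the robot and the scene stay as the last step left them, time stands still between calls to the robot, and variables do not carry over. Pictures are saved under pics/ and viewed, at most 13 in all, crops included, and the job is handed in when it is done.

```bash
mkdir -p pics
python3 - <<'E'
from workcell import ctrl
import cv2
for n in ["top","scene"]:
    im=ctrl.get_image(n); cv2.imwrite(f"pics/{n}0.png",im[:,:,::-1])
    p=ctrl.camera_params(n); print(n,p)
o=ctrl.get_obs(); print(o)
E
```

```text
top {'vfov': 43.39193607142767, 'cx': 333.5213993587403, 'cy': 247.20953383504195, 'R': array([[-0.06158499, -0.99809486, -0.00373327],
       [-0.97673512,  0.06103599, -0.20557993],
       [ 0.20541613, -0.00901422, -0.97863321]]), 't': array([  -1.66786671,  514.45729932, 1592.68774258])}
scene {'vfov': 56.838116122719825, 'cx': 322.14606848453735, 'cy': 239.8527974164619, 'R': array([[-0.8467047 ,  0.53176062, -0.01793873],
       [ 0.44323077,  0.68628762, -0.57667651],
       [-0.29434273, -0.4962257 , -0.81677562]]), 't': array([ 451.85733315, -131.65661739, 1406.96413252])}
{'t': 0.1, 'qpos': array([ 1.28102518e+00,  4.23751356e-01,  1.63060352e+00,  1.50604958e-05,
        1.08862785e+00, -1.89916012e-02]), 'qvel': array([-0.00022038, -0.00233708, -0.00164671, -0.00018993, -0.00183544,
        0.00167473]), 'joint_torque': array([-1.46458171e-05, -5.45611203e+01, -2.74325055e+01,  6.45666104e-02,
        1.89226650e-02, -4.83856070e-05]), 'ee_pos': array([166.99770189, 601.74929487, 221.99155322]), 'orientation': array([-4.24021414e-01, -3.11261623e+00,  2.15416788e-03]), 'ft_force': array([-0.99535064, -0.09609334,  0.67517219]), 'moment': array([ 0.05073974, -0.05376059,  0.03139424]), 'grasp_force': 0.0, 'width': 88.03769280180526}
```

View pics/top0.png

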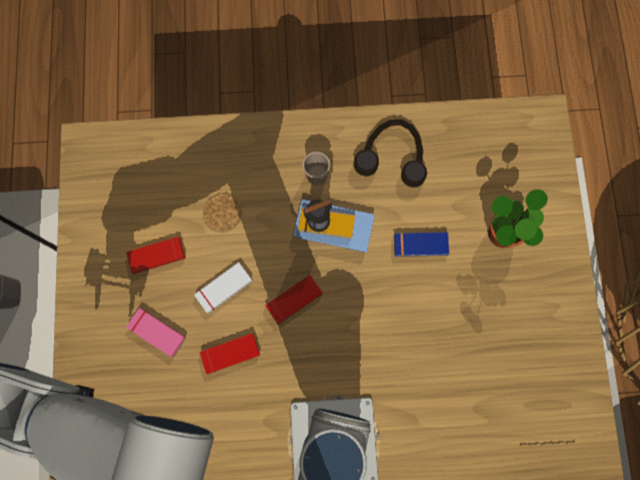

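View pics/scene0.png

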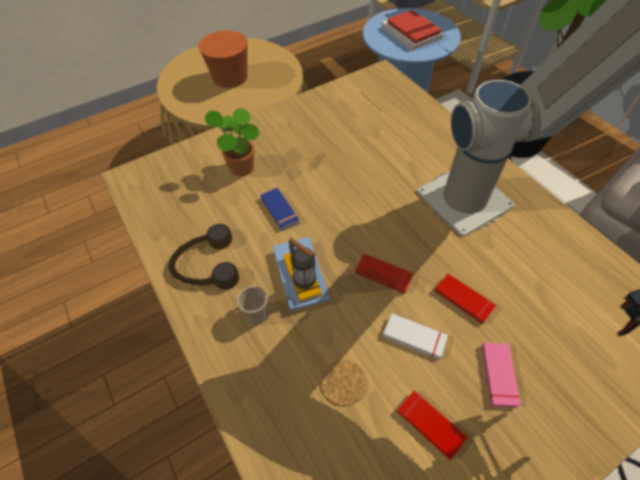

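```bash
cat > h.py <<'E'
from workcell import ctrl
import cv2, numpy as np
from scipy.spatial.transform import Rotation as Ro
def K(p):
    f=240/np.tan(np.radians(p["vfov"]/2)); return np.array([[f,0,p["cx"]],[0,f,p["cy"]],[0,0,1]])
def H(n,z):   # plane z -> pixel
    p=ctrl.camera_params(n); R,t=p["R"],p["t"]
    return K(p)@np.column_stack([R[:,0],R[:,1],R[:,2]*z+t])
def p2w(n,uv,z):
    return cv2.perspectiveTransform(np.float64(uv).reshape(-1,1,2),np.linalg.inv(H(n,z)))[:,0]
def rect(n,im,z,x0,x1,y0,y1,s):  # metric picture: up=+x, left=+y
    A=np.array([[0,-1/s,x1],[-1/s,0,y1],[0,0,1.]])
    return cv2.warpPerspective(im,H(n,z)@A,(int((y1-y0)*s),int((x1-x0)*s)),flags=cv2.INTER_CUBIC|cv2.WARP_INVERSE_MAP)
def rays(uv,ee,rv): # wrist pixels -> world origin, directions
    p=ctrl.camera_params("wrist"); f=240/np.tan(np.radians(p["vfov"]/2))
    d=np.float64(uv).reshape(-1,2)-[p["cx"],p["cy"]]; r=np.hypot(*d.T); a=r/f
    c=np.column_stack([d/np.maximum(r,1e-9)[:,None]*np.sin(a)[:,None],np.cos(a)])
    T=p["T_tool_cam"]; R=Ro.from_rotvec(rv).as_matrix()
    return R@T[:3,3]+ee, c@T[:3,:3].T@R.T
def proj(X,ee,rv): # world -> wrist pixel
    p=ctrl.camera_params("wrist"); f=240/np.tan(np.radians(p["vfov"]/2)); T=np.linalg.inv(p["T_tool_cam"])
    X=np.asarray(X,float); sh=X.shape[:-1]; X=X.reshape(-1,3)
    c=(X-ee)@Ro.from_rotvec(rv).as_matrix()@T[:3,:3].T+T[:3,3]
    r=np.hypot(c[:,0],c[:,1]); a=np.arctan2(r,c[:,2])
    return (c[:,:2]/np.maximum(r,1e-9)[:,None]*(a*f)[:,None]+[p["cx"],p["cy"]]).reshape(*sh,2)
def wrect(im,z,x0,x1,y0,y1,s,ee,rv):
    v,u=np.mgrid[0:int((x1-x0)*s),0:int((y1-y0)*s)]
    X=np.stack([x1-v/s,y1-u/s,np.full(u.shape,float(z))],-1)
    m=proj(X,ee,rv).astype(np.float32); return cv2.remap(im,m[...,0],m[...,1],cv2.INTER_CUBIC)
E
python3 - <<'E'
from h import *
im=cv2.imread("pics/top0.png"); hsv=cv2.cvtColor(im,cv2.COLOR_BGR2HSV)
def seg(lo,hi,box,z,name):
    m=cv2.inRange(hsv,lo,hi); k=np.zeros_like(m); x,y,X,Y=box; k[y:Y,x:X]=m[y:Y,x:X]
    c=max(cv2.findContours(k,0,1)[0],key=cv2.contourArea)
    w=p2w("top",c[:,0],z); r=cv2.minAreaRect(w.astype(np.float32)); print(name,np.round(w.mean(0)),r)
    return c
seg((105,120,50),(130,255,255),(385,220,460,265),20,"blue")
seg((0,0,130),(180,70,255),(185,255,260,315),20,"white")
seg((15,150,120),(30,255,255),(290,195,380,255),50,"yellow")
seg((95,40,120),(115,160,255),(285,195,380,260),30,"stand")
print("mat",p2w("top",[[203,212],[239,212],[221,193],[221,231]],6))
print("bar",p2w("top",[[305,213],[331,201]],206)); print("cup",p2w("top",[[317,158]],90))
print("scene bar",p2w("scene",[[302,246]],206))
a=rect("top",im,50,500,720,-120,180,2.6)
cv2.imwrite("pics/r1.png",a)
p=ctrl.camera_params("wrist");print(p)
E
```

```text
blue [ 516. -290.] ((515.0547485351562, -290.38287353515625), (124.21231079101562, 59.89948654174805), 86.4267578125)
white [434. 267.] ((433.83074951171875, 266.84808349609375), (68.64949035644531, 129.25767517089844), 33.2970085144043)
yellow [576. -52.] ((579.3984375, -47.50426483154297), (86.2334976196289, 62.27050018310547), 78.00642395019531)
stand [554. -61.] ((579.0083618164062, -45.62321472167969), (190.5880126953125, 110.10298156738281), 74.21851348876953)
mat [[648.71611335 330.52527146]
 [642.29737241 228.18738176]
 [701.85703209 278.03898865]
 [589.90619362 280.64439623]]
bar [[573.04388013  33.66136721]
 [600.07703525 -33.12463337]]
cup [[758.99126672  -3.27207896]]
scene bar [[589.75413893   5.50726018]]
{'vfov': 65.70646984690485, 'cx': 317.19115963414066, 'cy': 243.76013323675758, 'T_tool_cam': array([[-1.14824709e-04, -9.58624153e-01, -2.84674762e-01,
         7.85552859e+01],
       [ 9.99999905e-01,  9.58842656e-06, -4.35642395e-04,
         9.17324126e-01],
       [ 4.20346905e-04, -2.84674785e-01,  9.58624061e-01,
        -1.61070574e+02],
       [ 0.00000000e+00,  0.00000000e+00,  0.00000000e+00,
         1.00000000e+00]])}
```

View pics/r1.png

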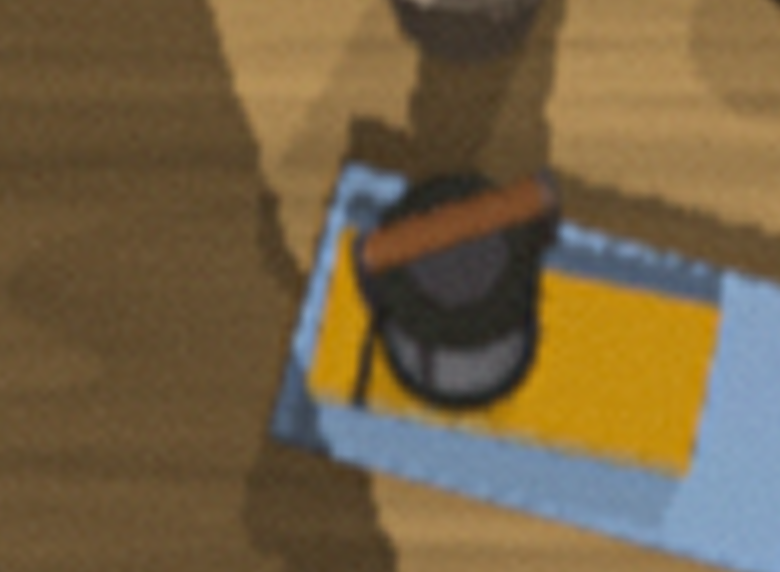

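The top view shows the lantern's bar at about (318,207), centre near world (587,0), running roughly 108° from +x. Blue is at about (421,243), white (223,287), mat (221,212), and the yellow book is under the lantern. First move: rise, turn and fly to above the lantern.

```bash
python3 -m pendant '{"grip":[1,1,1,1,1,1,1,1],"linear":[[0,0,-10],[0,0,-10],[0,0,-10],[0,0,-10],[0,0,-10],[0,0,-10],[0,0,-10],[0,0,-10]],"angular":[[0,0,0.122],[0,0,0.122],[0,0,0.122],[0,0,0.122],[0,0,0.122],[0,0,0.122],[0,0,0.122],[0,0,0.122]]}'
python3 -m pendant '{"grip":[1,1,1,1,1,1,1,1,1,1],"linear":[[-20,6,0],[-36,10.6,0],[-36,10.6,0],[-36,10.6,0],[-36,10.6,0],[-36,10.6,0],[-36,10.6,0],[-36,10.6,0],[-36,10.6,0],[-36,10.6,0]],"angular":[[0,0,0],[0,0,0],[0,0,0],[0,0,0],[0,0,0],[0,0,0],[0,0,0],[0,0,0],[0,0,0],[0,0,0]]}'
python3 -m pendant '{"grip":[1,1,1,1,1,1,1,1,1,1,1],"linear":[[-36,10.6,0],[-36,10.6,0],[-36,10.6,0],[-36,10.6,0],[-36,10.6,0],[-36,10.6,0],[-36,10.6,0],[-36,10.6,0],[-36,10.6,0],[-20,6,0],[0,0,0]],"angular":[[0,0,0],[0,0,0],[0,0,0],[0,0,0],[0,0,0],[0,0,0],[0,0,0],[0,0,0],[0,0,0],[0,0,0],[0,0,0]]}'
python3 - <<'E'
from h import *
o=ctrl.get_obs(); ee,rv=o["ee_pos"],o["orientation"]; im=ctrl.get_image("wrist")[:,:,::-1]
cv2.imwrite("pics/w1.png",im); print(ee,rv)
b=wrect(im,206,540,640,-50,50,4,ee,rv); y=wrect(im,50,500,680,-120,60,2.2,ee,rv)
cv2.imwrite("pics/w1r.png",np.hstack([b,cv2.copyMakeBorder(y,0,4,0,4,0)[:400,:400]]))
E
```

```text
t: 0.77
ee_pos: [167.1, 601.9, 302.7]
orientation: [1.842, 2.545, -0.001]
ft_force: [0.5, -0.1, 0.4]
width: 87.8
grasp_force: 0.0
t: 1.6
ee_pos: [373.3, 306.7, 302.5]
orientation: [-1.834, -2.551, 0.0]
ft_force: [0.6, 0.4, -0.6]
width: 88.0
grasp_force: 0.0
t: 2.52
ee_pos: [580.2, 11.2, 302.1]
orientation: [1.838, 2.547, -0.001]
ft_force: [-0.2, 0.3, 0.5]
width: 87.7
grasp_force: 0.0
[580.22894668  11.21366825 302.11646688] [ 1.83832481e+00  2.54674412e+00 -8.98276785e-04]
```

View pics/w1r.png

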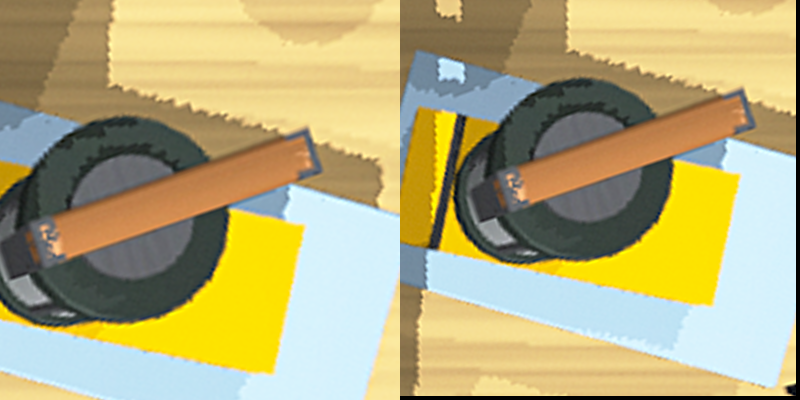

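The rectified wrist view (left, z=206) shows the bar from about (25,250) to (320,150), so its centre is near world (589,7) at 18.5° tilt, and it is clear of the yellow book. Descend and grip.

```bash
python3 -m pendant '{"grip":[1,1,1,1,1,1,1,1,1,1],"linear":[[-3.4,3.5,0],[-3.4,3.5,0],[0,0,20],[0,0,20],[0,0,20],[0,0,20],[0,0,20],[0,0,15],[0,0,6],[0,0,0]],"angular":[[0,0,0],[0,0,0],[0,0,0],[0,0,0],[0,0,0],[0,0,0],[0,0,0],[0,0,0],[0,0,0],[0,0,0]]}'
python3 -m pendant '{"grip":[-0.7,-0.7,-0.7,-0.7,-0.7,-0.7,-0.7,-0.7,-0.7,-0.7,-0.7,-0.7],"linear":[[0,0,0],[0,0,0],[0,0,0],[0,0,0],[0,0,0],[0,0,0],[0,0,0],[0,0,0],[0,0,0],[0,0,0],[0,0,0],[0,0,0]],"angular":[[0,0,0],[0,0,0],[0,0,0],[0,0,0],[0,0,0],[0,0,0],[0,0,0],[0,0,0],[0,0,0],[0,0,0],[0,0,0],[0,0,0]]}'
python3 - <<'E'
from h import *
im=ctrl.get_image("scene")[:,:,::-1]; m=cv2.resize(im[200:440,180:400],None,fx=2.4,fy=2.4,interpolation=2); cv2.imwrite("pics/s2.png",m)
t=cv2.imread("pics/top0.png"); r=rect("top",t,6,560,720,190,370,4); cv2.imwrite("pics/mat.png",r)
hsv=cv2.cvtColor(r,cv2.COLOR_BGR2HSV)
g=cv2.medianBlur(cv2.cvtColor(r,6),9)
print(cv2.HoughCircles(g,cv2.HOUGH_GRADIENT,1,400,param1=60,param2=15,minRadius=200,maxRadius=235))
E
```

```text
t: 3.4
ee_pos: [586.2, 11.3, 180.4]
orientation: [-1.831, -2.55, 0.003]
ft_force: [1.0, -0.0, -0.3]
width: 87.7
grasp_force: 0.0
t: 4.4
ee_pos: [587.4, 10.4, 181.7]
orientation: [1.834, 2.55, 0.0]
ft_force: [1.5, 0.2, -0.2]
width: 13.9
grasp_force: 0.4
None
```

View pics/mat.png

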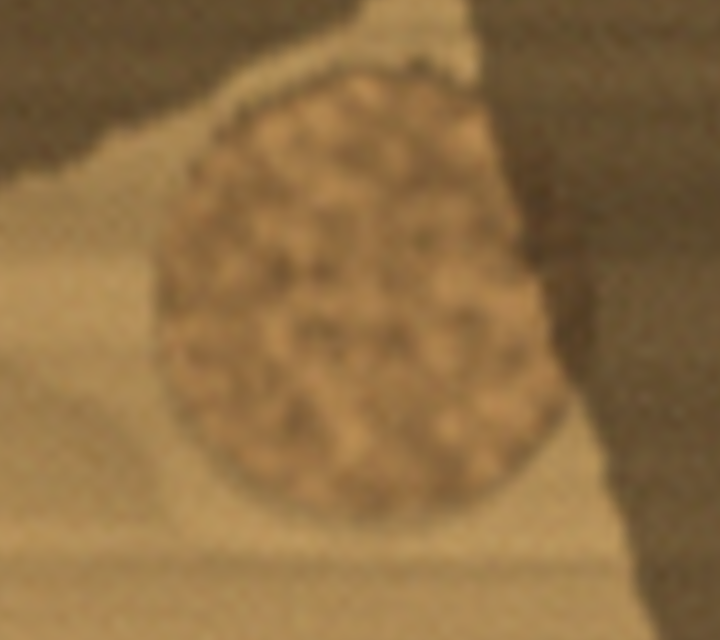

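The rectified mat picture shows a disc from columns 158 to 598 and rows 70 to 518, centre (378,294), so the mat is at about (646,275). The fingers need a tighter command.

```bash
python3 -m pendant '{"grip":[-1,-1,-1,-1,-1],"linear":[[0,0,0],[0,0,0],[0,0,0],[0,0,0],[0,0,0]],"angular":[[0,0,0],[0,0,0],[0,0,0],[0,0,0],[0,0,0]]}'
python3 -m pendant '{"grip":[-1,-1,-1,-1,-1,-1,-1,-1],"linear":[[0,0,-4],[0,0,-8],[0,0,-10],[0,0,-10],[0,0,-10],[0,0,-10],[0,0,-8],[0,0,0]],"angular":[[0,0,0],[0,0,0],[0,0,0],[0,0,0],[0,0,0],[0,0,0],[0,0,0],[0,0,0]]}'
```

```text
t: 4.87
ee_pos: [587.4, 10.4, 181.7]
orientation: [1.834, 2.55, 0.0]
ft_force: [1.8, 0.1, 0.2]
width: 11.7
grasp_force: 30.0
t: 5.53
ee_pos: [588.4, 10.4, 244.2]
orientation: [1.832, 2.548, 0.003]
ft_force: [1.1, 0.4, -4.3]
width: 12.0
grasp_force: 30.0
```

```bash
python3 -m pendant '{"grip":[-1,-1,-1,-1,-1,-1,-1,-1,-1,-1,-1,-1],"linear":[[9,5.4,0],[18,10.7,0],[22.6,13.4,0],[22.6,13.4,0],[22.6,13.4,0],[22.6,13.4,0],[22.6,13.4,0],[22.6,13.4,0],[22.6,13.4,0],[22.6,13.4,0],[18,10.7,0],[9,5.4,0]],"angular":[[0,0,0],[0,0,0],[0,0,0],[0,0,0],[0,0,0],[0,0,0],[0,0,0],[0,0,0],[0,0,0],[0,0,0],[0,0,0],[0,0,0]]}'
python3 -m pendant '{"grip":[-1,-1,-1,-1,-1,-1,-1,-1,-1],"linear":[[0,0,5],[0,0,12],[0,0,16],[0,0,16],[0,0,16],[0,0,14],[0,0,10],[0,0,5],[0,0,0]],"angular":[[0,0,0],[0,0,0],[0,0,0],[0,0,0],[0,0,0],[0,0,0],[0,0,0],[0,0,0],[0,0,0]]}'
python3 - <<'E'
from h import *
o=ctrl.get_obs(); ee,rv=o["ee_pos"],o["orientation"]
w=ctrl.get_image("wrist")[:,:,::-1]; s=ctrl.get_image("scene")[:,:,::-1]
cv2.imwrite("pics/w3.png",np.hstack([cv2.resize(w,(400,300)),cv2.resize(s[250:430,240:480],(400,300))]))
print(ee,o["ft_force"])
E
```

```text
t: 6.53
ee_pos: [644.2, 280.7, 240.4]
orientation: [-1.831, -2.551, 0.0]
ft_force: [-0.7, -0.6, -4.3]
width: 11.4
grasp_force: 30.0
t: 7.28
ee_pos: [643.9, 276.4, 146.0]
orientation: [-1.834, -2.549, 0.004]
ft_force: [-1.1, -0.4, -3.4]
width: 12.0
grasp_force: 30.0
[643.87161848 276.41443958 145.96594205] [-1.06225096 -0.37014691 -3.41052911]
```

View pics/w3.png

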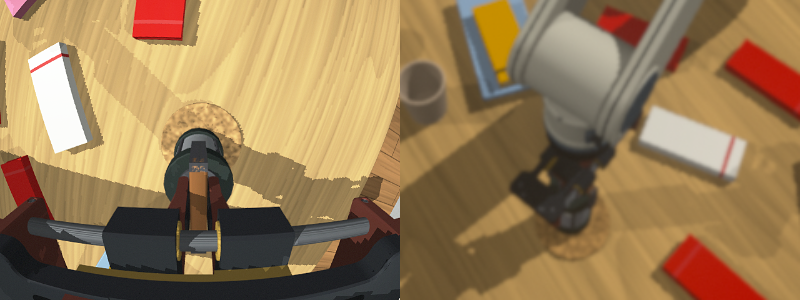

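```bash
python3 - <<'E'
from h import *
o=ctrl.get_obs(); ee,rv=o["ee_pos"],o["orientation"]; R=Ro.from_rotvec(rv).as_matrix()
def at(uv,z):
    c,d=rays(uv,ee,rv); return (c+d*((z-c[2])/d[:,2])[:,None]-ee)@R
print("mat far edge, left,right rel TCP tool", at([[325,163],[257,205],[389,205]],6))
E
python3 -m pendant '{"grip":[-1,-1,-1,-1,-1],"linear":[[0,0,3],[0,0,2],[0,0,1],[0,0,1],[0,0,0]],"angular":[[0,0,0],[0,0,0],[0,0,0],[0,0,0],[0,0,0]]}'
```

```text
mat far edge, left,right rel TCP tool [[ 57.38919335   6.47914504 142.07391576]
 [ 22.80806194 -50.14605612 142.03971541]
 [ 22.91697262  60.35115142 142.107125  ]]
t: 7.8
ee_pos: [644.6, 277.4, 140.6]
orientation: [1.834, 2.551, -0.0]
ft_force: [-0.6, -0.0, -3.8]
width: 11.8
grasp_force: 30.0
```

```bash
python3 -m pendant '{"grip":[-1,-1,-1,-1,-1],"linear":[[2,2,0],[2,2,0],[0,0,1],[0,0,1],[0,0,0]],"angular":[[0,0,0],[0,0,0],[0,0,0],[0,0,0],[0,0,0]]}'
python3 -m pendant '{"grip":[-1,-1,-1],"linear":[[0,0,0.7],[0,0,0.5],[0,0,0]],"angular":[[0,0,0],[0,0,0],[0,0,0]]}'
```

```text
t: 8.22
ee_pos: [647.0, 282.4, 138.3]
orientation: [-1.834, -2.551, 0.001]
ft_force: [-0.5, -0.2, -4.4]
width: 11.8
grasp_force: 30.0
t: 8.47
ee_pos: [647.3, 282.4, 137.7]
orientation: [1.834, 2.551, 0.001]
ft_force: [-0.4, -0.4, -2.2]
width: 11.6
grasp_force: 30.0
```

```bash
python3 -m pendant '{"grip":[-1,-1,-1],"linear":[[0,0,0.5],[0,0,0.4],[0,0,0]],"angular":[[0,0,0],[0,0,0],[0,0,0]]}'
```

```text
t: 8.72
ee_pos: [647.6, 282.7, 137.6]
orientation: [1.834, 2.55, 0.002]
ft_force: [-1.3, 0.1, 5.1]
width: 11.9
grasp_force: 30.0
```

```bash
python3 -m pendant '{"grip":[-0.6,-0.3,0.2,1,1,1,1,1,1],"linear":[[0,0,0],[0,0,0],[0,0,0],[0,0,0],[0,0,0],[0,0,0],[0,0,0],[0,0,0],[0,0,0]],"angular":[[0,0,0],[0,0,0],[0,0,0],[0,0,0],[0,0,0],[0,0,0],[0,0,0],[0,0,0],[0,0,0]]}'
python3 -m pendant '{"grip":[1,1,1,1,1,1,1],"linear":[[0,0,-10],[0,0,-25],[0,0,-30],[0,0,-30],[0,0,-30],[0,0,-20],[0,0,0]],"angular":[[0,0,0],[0,0,0],[0,0,0],[0,0,0],[0,0,0],[0,0,0],[0,0,0]]}'
```

```text
t: 9.47
ee_pos: [647.2, 282.3, 136.6]
orientation: [1.834, 2.551, -0.0]
ft_force: [-0.3, 0.7, 0.4]
width: 67.2
grasp_force: 0.0
t: 10.05
ee_pos: [649.6, 283.4, 288.5]
orientation: [1.831, 2.547, 0.013]
ft_force: [0.8, 0.8, -0.5]
width: 87.4
grasp_force: 0.0
```

```bash
python3 -m pendant '{"grip":[1,1,1,1,1],"linear":[[0,0,-2],[0,0,-2],[0,0,-2],[0,0,-2],[0,0,-2]],"angular":[[0,0,0.102],[0,0,0.102],[0,0,0.102],[0,0,0.102],[0,0,0.102]]}'
python3 -m pendant '{"grip":[1,1,1,1,1,1,1,1,1,1,1,1],"linear":[[-15,-0.7,0],[-31,-0.7,0],[-31,-0.7,0],[-31,-0.7,0],[-31,-0.7,0],[-31,-0.7,0],[-31,-0.7,0],[-31,-0.7,0],[-31,-0.7,0],[-31,-0.7,0],[-15,0,0],[0,0,0]],"angular":[[0,0,0],[0,0,0],[0,0,0],[0,0,0],[0,0,0],[0,0,0],[0,0,0],[0,0,0],[0,0,0],[0,0,0],[0,0,0],[0,0,0]]}'
cat > find.py <<'E'
from h import *
def face(lo,hi,z,x,y,half,tag):
    "min-area rectangle of a coloured top face at height z, seen by the wrist camera"
    o=ctrl.get_obs(); ee,rv=o["ee_pos"],o["orientation"]; im=ctrl.get_image("wrist")[:,:,::-1].copy()
    s=3; r=wrect(im,z,x-half,x+half,y-half,y+half,s,ee,rv)
    m=cv2.inRange(cv2.cvtColor(r,cv2.COLOR_BGR2HSV),lo,hi); m=cv2.morphologyEx(m,cv2.MORPH_CLOSE,np.ones((31,31)))
    c=max(cv2.findContours(m,0,1)[0],key=cv2.contourArea)[:,0].astype(float)
    w=np.column_stack([x+half-c[:,1]/s,y+half-c[:,0]/s]).astype(np.float32)
    q=cv2.minAreaRect(w); b=cv2.boxPoints(q); e=b[1]-b[0],b[2]-b[1]
    l=max(e,key=np.linalg.norm); a=np.degrees(np.arctan2(l[1],l[0]))%180
    print(tag,"ee",ee.round(1),"centre",np.round(q[0],1),"size",np.round(q[1],1),"long axis",round(a,1))
    pts=np.array([[(y+half-p[1])*s,(x+half-p[0])*s] for p in b]).astype(int); cv2.polylines(r,[pts],True,(0,255,0),1)
    cv2.imwrite(f"pics/{tag}.png",r); cv2.imwrite(f"pics/{tag}_raw.png",im)
E
python3 -c "
from find import *
face((15,120,60),(32,255,255),50,585,-19,100,'yel')"
```

```text
t: 10.47
ee_pos: [646.7, 282.2, 291.0]
orientation: [-2.423, -1.999, 0.002]
ft_force: [-0.8, -0.5, -0.9]
width: 87.5
grasp_force: 0.0
t: 11.47
ee_pos: [581.5, -23.6, 291.2]
orientation: [2.418, 2.005, -0.002]
ft_force: [0.2, 0.2, 0.8]
width: 87.9
grasp_force: 0.0
yel ee [581.5 -23.6 291.2] centre [606.1 -19.3] size [196.7 118.9] long axis 85.0
```

View pics/yel.png

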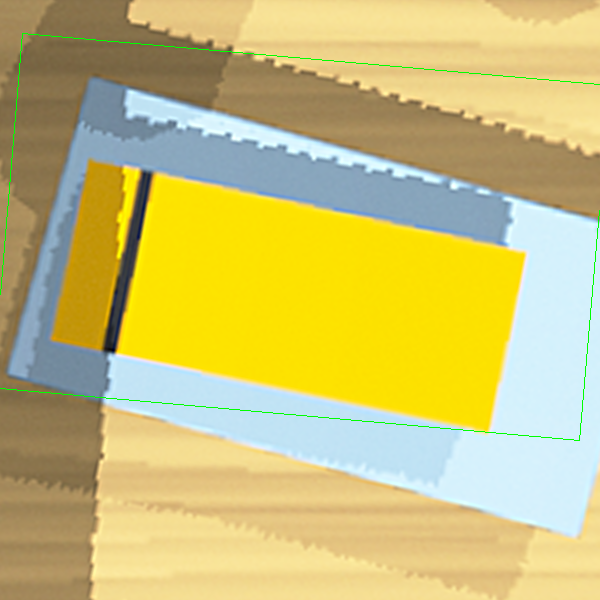

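Rectified view of the stand: the yellow book's corners are at (90,160), (525,253), (491,431) and (52,340), 148 x 60 mm. Its centre is about (586.3,-15.5) and its long axis 77.9°. Next, look at blue.

```bash
python3 -c "
from find import *
face((20,225,120),(32,255,255),50,585,-19,100,'yel2')"
python3 -m pendant '{"grip":[1,1,1,1,1,1,1,1,1,1,1],"linear":[[0,0,0],[-15,-2.7,0],[-30,-5.5,0],[-30,-5.5,0],[-30,-5.5,0],[-30,-5.5,0],[-30,-5.5,0],[-30,-5.5,0],[-30,-5.5,0],[-30,-5.5,0],[-15,-2.7,0]],"angular":[[0,0,-0.124],[0,0,0],[0,0,0],[0,0,0],[0,0,0],[0,0,0],[0,0,0],[0,0,0],[0,0,0],[0,0,0],[0,0,0]]}'
python3 -m pendant '{"grip":[1,1],"linear":[[0,0,0],[0,0,0]],"angular":[[0,0,0],[0,0,0]]}'
python3 -c "
from find import *
face((105,110,40),(130,255,255),20,515,-290,100,'blue')"
```

```text
yel2 ee [582.  -21.9 291.3] centre [586.7 -15.1] size [148.   60.4] long axis 78.3
t: 12.48
ee_pos: [516.7, -288.1, 291.4]
orientation: [2.288, 2.153, -0.001]
ft_force: [-0.2, 1.1, 0.5]
width: 87.5
grasp_force: 0.0
t: 12.65
ee_pos: [517.3, -285.9, 291.3]
orientation: [-2.289, -2.151, -0.001]
ft_force: [-0.1, 0.8, -0.4]
width: 87.6
grasp_force: 0.0
blue ee [ 517.3 -285.9  291.3] centre [ 516.3 -276.1] size [149.   61.6] long axis 87.6
```

View pics/blue.png

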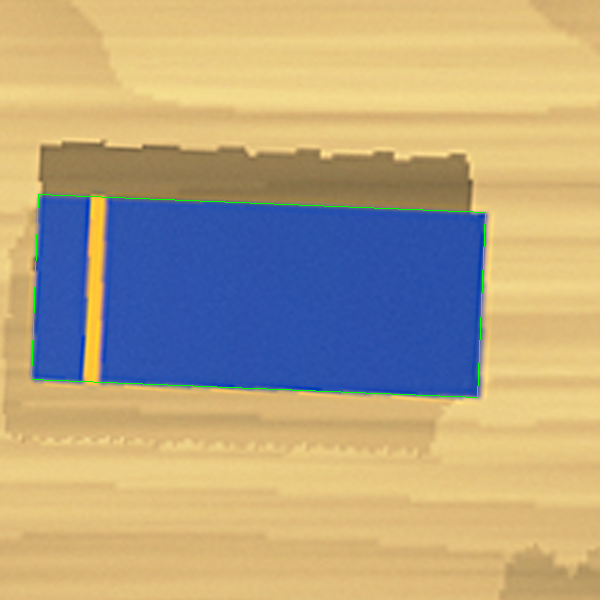

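Blue's outline fits exactly (149 x 62 mm): centre (516.3,-276.1), long axis 87.6°.

```bash
python3 -m pendant '{"grip":[1,1,1,1,1,1,1,1,1,1,1,1],"linear":[[9.7,-1.4,20],[0,0,36],[0,0,36],[0,0,36],[0,0,36],[0,0,36],[0,0,36],[0,0,24],[0,0,12],[0,0,6],[0,0,3],[0,0,0]],"angular":[[0,0,-0.02],[0,0,0],[0,0,0],[0,0,0],[0,0,0],[0,0,0],[0,0,0],[0,0,0],[0,0,0],[0,0,0],[0,0,0],[0,0,0]]}'
```

```text
t: 13.7
ee_pos: [517.2, -276.4, 11.3]
orientation: [2.266, 2.175, 0.001]
ft_force: [0.5, -1.2, 0.6]
width: 88.4
grasp_force: 0.0
```

```bash
python3 -m pendant '{"grip":[1,1,1],"linear":[[0,-0.5,5],[0,0,3],[0,0,0]],"angular":[[0,0,0],[0,0,0],[0,0,0]]}'
python3 -m pendant '{"grip":[0.6,0.55,0.5,0.45,0.4,0,-1,-1,-1],"linear":[[0,0,0],[0,0,0],[0,0,0],[0,0,0],[0,0,0],[0,0,0],[0,0,0],[0,0,0],[0,0,0]],"angular":[[0,0,0],[0,0,0],[0,0,0],[0,0,0],[0,0,0],[0,0,0],[0,0,0],[0,0,0],[0,0,0]]}'
```

```text
t: 13.95
ee_pos: [516.1, -276.8, 3.1]
orientation: [2.267, 2.174, 0.0]
ft_force: [-0.7, 1.2, -1.0]
width: 87.7
grasp_force: 0.0
t: 14.7
ee_pos: [516.0, -276.7, 2.7]
orientation: [2.267, 2.174, 0.0]
ft_force: [0.0, -0.5, 1.5]
width: 62.0
grasp_force: 30.0
```

```bash
python3 -m pendant '{"grip":[-1,-1,-1,-1,-1,-1,-1,-1],"linear":[[0,0,-5],[0,0,-12],[0,0,-20],[0,0,-24],[0,0,-24],[0,0,-18],[0,0,-7],[0,0,0]],"angular":[[0,0,0],[0,0,0],[0,0,0],[0,0,0],[0,0,0.054],[0,0,0.054],[0,0,0.054],[0,0,0]]}'
python3 -m pendant '{"grip":[-1,-1,-1,-1,-1,-1,-1,-1,-1,-1,-1,-1],"linear":[[8,0.5,0],[17,1,0],[27,1.6,0],[29,1.8,0],[29,1.8,0],[29,1.8,0],[29,1.8,0],[29,1.8,0],[28,1.6,0],[24,1.2,0],[14,0.8,0],[6.8,0.4,0]],"angular":[[0,0,0],[0,0,0],[0,0,0],[0,0,0],[0,0,0],[0,0,0],[0,0,0],[0,0,0],[0,0,0],[0,0,0],[0,0,0],[0,0,0]]}'
python3 -m pendant '{"grip":[-1,-1,-1,-1,-1,-1],"linear":[[0,0,4],[0,0,10],[0,0,14],[0,0,12],[0,0,6],[0,0,0]],"angular":[[0,0,0],[0,0,0],[0,0,0],[0,0,0],[0,0,0],[0,0,0]]}'
```

```text
t: 15.37
ee_pos: [516.9, -277.2, 115.6]
orientation: [2.435, 1.979, 0.002]
ft_force: [0.1, -0.1, -1.6]
width: 61.6
grasp_force: 30.0
t: 16.37
ee_pos: [585.8, -13.6, 111.7]
orientation: [-2.432, -1.987, 0.002]
ft_force: [-0.0, -0.8, -2.4]
width: 61.7
grasp_force: 30.0
t: 16.87
ee_pos: [584.6, -16.6, 64.4]
orientation: [-2.435, -1.981, 0.005]
ft_force: [0.6, -0.4, -1.6]
width: 62.0
grasp_force: 30.0
```

```bash
python3 -m pendant '{"grip":[-1,-1,-1,-1,-1],"linear":[[1,1.2,3],[0,0,3],[0,0,2],[0,0,1],[0,0,0]],"angular":[[0,0,0],[0,0,0],[0,0,0],[0,0,0],[0,0,0]]}'
```

```text
t: 17.28
ee_pos: [587.7, -14.9, 57.6]
orientation: [2.436, 1.984, 0.0]
ft_force: [-0.6, -0.1, -2.3]
width: 61.5
grasp_force: 30.0
```

```bash
python3 -m pendant '{"grip":[-1,-1,-1],"linear":[[0,0,0],[0,0,0],[0,0,0]],"angular":[[0,0,0],[0,0,0],[0,0,0]]}'
```

```text
t: 17.53
ee_pos: [587.8, -14.9, 57.8]
orientation: [2.436, 1.984, 0.001]
ft_force: [0.9, 0.0, -2.1]
width: 62.0
grasp_force: 30.0
```

```bash
python3 -m pendant '{"grip":[-1,-1,-1,-1,-1],"linear":[[-0.8,-1,2],[0,0,1.2],[0,0,0.8],[0,0,0],[0,0,0]],"angular":[[0,0,0],[0,0,0],[0,0,0],[0,0,0],[0,0,0]]}'
python3 -m pendant '{"grip":[-1,-1,-1,-1],"linear":[[0,0,0.5],[0,0,0.5],[0,0,0],[0,0,0]],"angular":[[0,0,0],[0,0,0],[0,0,0],[0,0,0]]}'
```

```text
t: 17.95
ee_pos: [586.4, -15.5, 53.5]
orientation: [-2.436, -1.984, 0.0]
ft_force: [-0.2, 0.8, -1.6]
width: 62.0
grasp_force: 30.0
t: 18.28
ee_pos: [586.6, -15.5, 52.7]
orientation: [2.436, 1.984, 0.0]
ft_force: [-0.6, 0.2, -0.0]
width: 62.0
grasp_force: 30.0
```

```bash
python3 -m pendant '{"grip":[-1,-1,-1,-1],"linear":[[0,0,0.4],[0,0,0.3],[0,0,0],[0,0,0]],"angular":[[0,0,0],[0,0,0],[0,0,0],[0,0,0]]}'
```

```text
t: 18.62
ee_pos: [586.6, -15.5, 52.7]
orientation: [2.436, 1.984, 0.0]
ft_force: [-2.8, 0.1, 7.8]
width: 62.1
grasp_force: 30.0
```

```bash
python3 -m pendant '{"grip":[0.45,0.5,0.6,0.8,1,1,1,1],"linear":[[0,0,0],[0,0,0],[0,0,0],[0,0,0],[0,0,0],[0,0,0],[0,0,0],[0,0,0]],"angular":[[0,0,0],[0,0,0],[0,0,0],[0,0,0],[0,0,0],[0,0,0],[0,0,0],[0,0,0]]}'
python3 -m pendant '{"grip":[1,1,1,1,1,1,1,1,1,1,1],"linear":[[0,0,-5],[0,0,-10],[0,0,-20],[0,0,-35],[0,0,-40],[0,0,-40],[0,0,-40],[0,0,-35],[0,0,-15],[0,0,0],[0,0,0]],"angular":[[0,0,0],[0,0,0],[0,0,0],[0,0,0],[0,0,0],[0,0,0],[0,0,0],[0,0,0],[0,0,0],[0,0,0],[0,0,0]]}'
python3 -c "
from find import *
face((105,170,40),(130,255,255),70,587,-15,100,'st1')"
```

```text
t: 19.28
ee_pos: [586.5, -15.6, 51.8]
orientation: [-2.436, -1.984, 0.0]
ft_force: [-0.4, -0.5, -0.2]
width: 87.9
grasp_force: 0.0
t: 20.2
ee_pos: [586.6, -15.5, 293.2]
orientation: [2.435, 1.983, 0.003]
ft_force: [-0.1, 0.2, -0.7]
width: 87.9
grasp_force: 0.0
st1 ee [586.6 -15.5 293.2] centre [586.3 -14.9] size [148.5  61.4] long axis 78.3
```

View pics/st1.png

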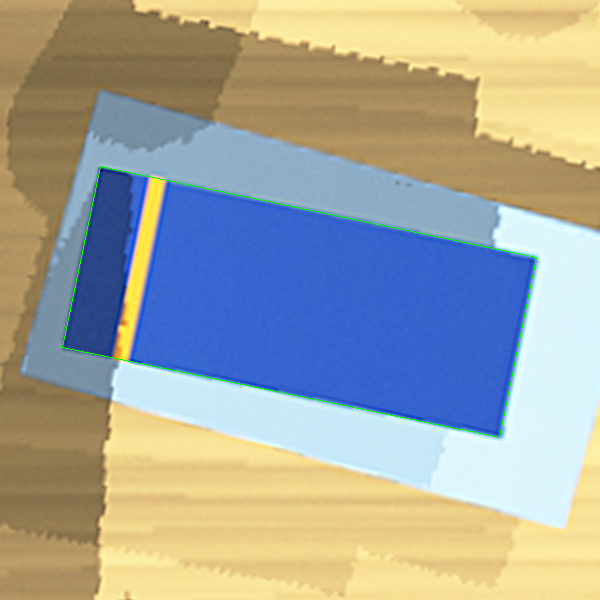

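Blue lies centred at (586.3,-14.9) at 78.3°, with the yellow book fully hidden below it. Now fly to white.

```bash
python3 -m pendant '{"grip":[1,1,1,1,1,1,1],"linear":[[0,0,0],[0,0,0],[0,0,0],[0,0,0],[0,0,0],[0,0,0],[0,0,0]],"angular":[[0,0,-0.112],[0,0,-0.112],[0,0,-0.112],[0,0,-0.112],[0,0,-0.112],[0,0,-0.112],[0,0,-0.112]]}'
python3 -m pendant '{"grip":[1,1,1,1,1,1,1,1,1,1,1,1],"linear":[[16,1.4,0],[32,2.7,0],[32,2.7,0],[32,2.7,0],[32,2.7,0],[32,2.7,0],[32,2.7,0],[32,2.7,0],[32,2.7,0],[32,2.7,0],[16,1.8,0],[0,0,0]],"angular":[[0,0,0],[0,0,0],[0,0,0],[0,0,0],[0,0,0],[0,0,0],[0,0,0],[0,0,0],[0,0,0],[0,0,0],[0,0,0],[0,0,0]]}'
python3 -m pendant '{"grip":[1,1],"linear":[[0,0,0],[0,0,0]],"angular":[[0,0,0],[0,0,0]]}'
python3 -c "
from find import *
face((0,0,170),(180,45,255),20,434,267,110,'white')"
```

```text
t: 20.83
ee_pos: [585.2, -15.5, 289.3]
orientation: [-1.484, -2.764, 0.003]
ft_force: [-0.7, -0.8, -0.0]
width: 88.0
grasp_force: 0.0
t: 21.83
ee_pos: [431.2, 269.5, 290.3]
orientation: [-1.491, -2.762, 0.003]
ft_force: [0.1, -0.9, -0.1]
width: 87.7
grasp_force: 0.0
t: 22.0
ee_pos: [433.6, 266.7, 291.0]
orientation: [-1.494, -2.763, 0.003]
ft_force: [0.0, -0.1, -0.5]
width: 87.9
grasp_force: 0.0
white ee [433.6 266.7 291. ] centre [427.5 280.4] size [ 62.9 150.5] long axis 123.6
```

View pics/white.png

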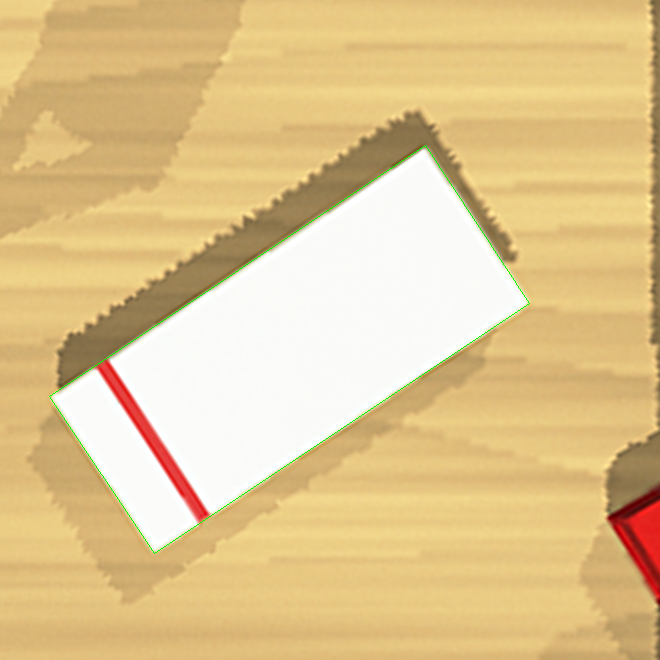

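White's outline fits (150 x 63): centre (427.5,280.4), axis 123.6°. Neighbours are clear of the fingers.

```bash
python3 -m pendant '{"grip":[1,1,1,1,1,1,1,1,1,1,1,1],"linear":[[14.8,2.5,10],[0,0,30],[0,0,36],[0,0,36],[0,0,36],[0,0,36],[0,0,36],[0,0,30],[0,0,18],[0,0,8],[0,0,4],[0,0,0]],"angular":[[0,0,-0.007],[0,0,0],[0,0,0],[0,0,0],[0,0,0],[0,0,0],[0,0,0],[0,0,0],[0,0,0],[0,0,0],[0,0,0],[0,0,0]]}'
```

```text
t: 23.05
ee_pos: [428.4, 280.4, 11.6]
orientation: [-1.486, -2.768, 0.001]
ft_force: [-0.4, 0.4, -0.6]
width: 87.6
grasp_force: 0.0
```

```bash
python3 -m pendant '{"grip":[1,1,1,1],"linear":[[0.4,-0.7,5],[0,0,3.5],[0,0,0],[0,0,0]],"angular":[[0,0,0],[0,0,0],[0,0,0],[0,0,0]]}'
python3 -m pendant '{"grip":[0.6,0.55,0.5,0.45,0.4,0,-1,-1,-1],"linear":[[0,0,0],[0,0,0],[0,0,0],[0,0,0],[0,0,0],[0,0,0],[0,0,0],[0,0,0],[0,0,0]],"angular":[[0,0,0],[0,0,0],[0,0,0],[0,0,0],[0,0,0],[0,0,0],[0,0,0],[0,0,0],[0,0,0]]}'
```

```text
t: 23.38
ee_pos: [427.6, 281.1, 3.9]
orientation: [1.483, 2.769, 0.001]
ft_force: [0.5, 0.6, 0.4]
width: 88.0
grasp_force: 0.0
t: 24.13
ee_pos: [427.1, 280.8, 3.4]
orientation: [-1.484, -2.769, 0.0]
ft_force: [-0.5, -1.2, 2.4]
width: 62.0
grasp_force: 30.0
```

```bash
python3 -m pendant '{"grip":[-1,-1,-1,-1,-1,-1,-1,-1,-1,-1,-1],"linear":[[0,0,-5],[0,0,-12],[0,0,-20],[0,0,-22],[0,0,-22],[0,0,-20],[0,0,-15],[0,0,-9],[0,0,-5],[0,0,0],[0,0,0]],"angular":[[0,0,0],[0,0,0],[0,0,0.06],[0,0,0.11],[0,0,0.12],[0,0,0.12],[0,0,0.12],[0,0,0.12],[0,0,0.09],[0,0,0.05],[0,0,0]]}'
python3 -m pendant '{"grip":[-1,-1,-1,-1,-1,-1,-1,-1,-1,-1,-1,-1],"linear":[[-8.9,7.5,0],[-17.8,15,0],[-25.4,21.4,0],[-25.4,21.4,0],[-25.4,21.4,0],[-25.4,21.4,0],[-25.4,21.4,0],[-25.4,21.4,0],[-25.4,21.4,0],[-25.4,21.4,0],[-17.8,15,0],[-8.9,7.5,0]],"angular":[[0,0,0],[0,0,0],[0,0,0],[0,0,0],[0,0,0],[0,0,0],[0,0,0],[0,0,0],[0,0,0],[0,0,0],[0,0,0],[0,0,0]]}'
python3 -m pendant '{"grip":[-1,-1,-1],"linear":[[0,0,0],[0,0,0],[0,0,0]],"angular":[[0,0,0],[0,0,0],[0,0,0]]}'
```

```text
t: 25.05
ee_pos: [427.6, 281.1, 134.7]
orientation: [2.437, 1.983, 0.003]
ft_force: [1.2, -0.6, -1.1]
width: 62.3
grasp_force: 30.0
t: 26.05
ee_pos: [588.3, -17.5, 133.3]
orientation: [2.435, 1.983, 0.0]
ft_force: [-1.1, 0.1, -0.9]
width: 62.1
grasp_force: 30.0
t: 26.3
ee_pos: [586.2, -13.1, 133.1]
orientation: [-2.433, -1.985, 0.001]
ft_force: [0.5, 0.8, -1.5]
width: 61.8
grasp_force: 30.0
```

```bash
python3 -m pendant '{"grip":[-1,-1,-1,-1,-1,-1,-1,-1,-1],"linear":[[-1.2,0.6,4],[0,0,10],[0,0,14],[0,0,12],[0,0,8],[0,0,4],[0,0,3],[0,0,0],[0,0,0]],"angular":[[0,0,0],[0,0,0],[0,0,0],[0,0,0],[0,0,0],[0,0,0],[0,0,0],[0,0,0],[0,0,0]]}'
```

```text
t: 27.05
ee_pos: [587.9, -15.3, 78.5]
orientation: [2.435, 1.985, 0.0]
ft_force: [0.1, -1.3, -1.3]
width: 62.0
grasp_force: 30.0
```

```bash
python3 -m pendant '{"grip":[-1,-1,-1,-1,-1],"linear":[[0.5,-1.3,2],[0,0,1.3],[0,0,1],[0,0,0],[0,0,0]],"angular":[[0,0,0],[0,0,0],[0,0,0],[0,0,0],[0,0,0]]}'
python3 -m pendant '{"grip":[-1,-1,-1],"linear":[[0,0,0.6],[0,0,0],[0,0,0]],"angular":[[0,0,0],[0,0,0],[0,0,0]]}'
```

```text
t: 27.47
ee_pos: [586.5, -14.6, 74.2]
orientation: [2.435, 1.985, 0.0]
ft_force: [0.2, -0.6, -1.8]
width: 61.4
grasp_force: 30.0
t: 27.72
ee_pos: [586.5, -14.6, 73.5]
orientation: [2.435, 1.985, 0.0]
ft_force: [-1.0, 0.1, -2.1]
width: 62.0
grasp_force: 30.0
```

```bash
python3 -m pendant '{"grip":[-1,-1,-1,-1],"linear":[[0,0,0.4],[0,0,0.3],[0,0,0],[0,0,0]],"angular":[[0,0,0],[0,0,0],[0,0,0],[0,0,0]]}'
```

```text
t: 28.05
ee_pos: [586.5, -14.6, 73.4]
orientation: [2.435, 1.985, 0.0]
ft_force: [-2.4, -0.2, 5.3]
width: 62.2
grasp_force: 30.0
```

Contact (5 N). Release, rise and check.

```bash
python3 -m pendant '{"grip":[0.45,0.5,0.6,0.8,1,1,1,1],"linear":[[0,0,0],[0,0,0],[0,0,0],[0,0,0],[0,0,0],[0,0,0],[0,0,0],[0,0,0]],"angular":[[0,0,0],[0,0,0],[0,0,0],[0,0,0],[0,0,0],[0,0,0],[0,0,0],[0,0,0]]}'
python3 -m pendant '{"grip":[1,1,1,1,1,1,1,1,1,1,1],"linear":[[0,0,-5],[0,0,-10],[0,0,-20],[0,0,-35],[0,0,-40],[0,0,-40],[0,0,-40],[0,0,-30],[0,0,0],[0,0,0],[0,0,0]],"angular":[[0,0,0],[0,0,0],[0,0,0],[0,0,0],[0,0,0],[0,0,0],[0,0,0],[0,0,0],[0,0,0],[0,0,0],[0,0,0]]}'
python3 - <<'E'
from find import *
face((0,0,150),(180,14,255),90,587,-15,100,'st2')
a=cv2.imread('pics/st2.png')[:, :]; s=ctrl.get_image("scene")[:,:,::-1]
cv2.imwrite('pics/fin.png',np.hstack([cv2.resize(a,(400,400)),cv2.resize(s[210:430,200:420],(400,400))]))
E
```

```text
t: 28.72
ee_pos: [586.5, -14.6, 72.7]
orientation: [2.435, 1.985, -0.0]
ft_force: [-0.3, 0.2, 0.4]
width: 87.6
grasp_force: 0.0
t: 29.63
ee_pos: [585.8, -14.5, 292.6]
orientation: [-2.435, -1.985, 0.001]
ft_force: [-0.2, -0.2, -0.4]
width: 87.9
grasp_force: 0.0
st2 ee [585.8 -14.5 292.6] centre [583.8 -19.2] size [162.4  76.2] long axis 82.9
```

View pics/fin.png

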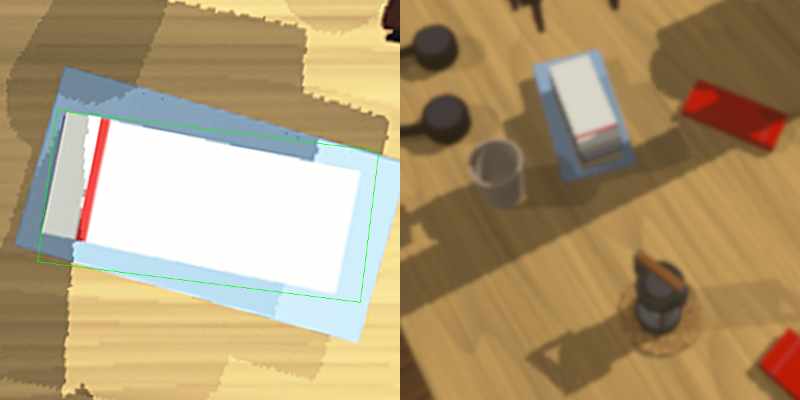

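The left half shows white at corners (65,112), (361,170), (338,293) and (42,233), centre about (586,-15.8), with no blue showing. The right half shows the lantern upright on the mat. Handing in.

```bash
python3 -c "
from workcell import ctrl
print(ctrl.close_job())"
```

```text
the job is handed in; nothing more can be done
None
```

I handed the job in at about 30 s: the lantern stands on the cork mat, and blue then white are stacked flat on the yellow notebook, with centres within about 1 mm by my camera measurements. The hand-in returned no verdict.

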